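# Open the aerator cap of unknown thread hand

### The job

Stand the chrome aerator housing, with its black cap still on, upright in the yellow holding block: its square foot goes all the way down into the square hole, so that the block keeps it from turning; then let go of the housing. Take the cap by its square head, find out which way it loosens (ordinary or reverse thread, it cannot be told by eye; if one way jams, try the other), turn it free and lift it straight off, leaving the housing fully home in the block. Finish while still holding the cap motionless in the gripper, at least 5 cm above where it sat, and leave the other things on the shelf alone.

Things in the scene. Friction and masses are not known exactly. Their poses are not given: they have to be found in the camera images.
- aerator_center (a point): Centre of the body of the chrome aerator housing (loose, upright, 0.4 to 0.6 kg). The body is a 40 x 40 mm square block 34 mm high, flats facing this point's x and y axes, four sides alike; the point is 17 mm below its top face and 17 mm above its underside. The cap sits on the top face and reaches 34 mm above it.
- aerator_foot (a point): Centre of the underside of the housing's square foot: 26 x 26 mm, 20 mm long, below the middle of the body and parallel to it, its lowest 4 mm stepped down to 24 and 22 mm. At the start it stands loose on a glass shelf whose top is at z = 6 mm.
- cap_head (a point): Centre of the square head of the black cap (loose, 40 to 90 g). Head 26 x 26 mm, 18 mm high, flats facing this point's x and y axes, four sides alike. It stands on a round skirt 38 mm across and 16 mm high. Centre 25 mm above the housing's top face while the cap is on.
- cap_skirt (a point): Centre of the cap's skirt underside, on the housing's top face. Quick thread: the loosening way it turns easily without rising and lifts straight off at 80 to 100 degrees from its start (90 is best; soft stop past 105). The other way it jams within 20 to 60 degrees, the torque rising to 0.5 Nm and more (do not force past 0.9). Which way is which changes by start, unseen. The housing gives 5 degrees.
- holder_hole0 (a point): Centre of the mouth of the square hole in the top face of the yellow holding block (fixed, 90 x 90 x 30 mm, top at z = 36 mm). Hole 28 x 28 mm, 23 mm deep, small lead-in, sides along this point's x and y axes, z up. With the foot fully in, the body rests on the block's top face with its centre 17 mm above this point.
- flush_button: Bystander: white flush button, 64 mm across, 18 mm high, origin under its centre.
- hex_key: Bystander: hex key with a blue handle, lying, about 160 mm long along x, 14 mm high, origin under its middle.
- pipe_bend: Bystander: grey plastic pipe bend, 40 mm thick, about 100 x 100 mm, lying, origin at its outer corner underneath.
- sealant_jar: Bystander: jar 60 mm across, 90 mm high, origin under its centre.
- lock_nut: Bystander: brass lock nut, ring 52 mm across, 14 mm high, origin under its centre.

How it is judged:
By the outcome, as a careful person would: the job done as asked, in the order asked, and still so for the second after the job is handed in, while the arm keeps its last pose, push and grip.
It also fails if it takes over 64 s, if anything falls off the work surface, if the arm or the gripper's body presses on something with over 40 N, if the wrist force passes 120 N, or if a joint passes its speed limit or range.

### The arm

A 6-joint arm with a two-finger parallel gripper is mounted at the origin on the work surface. World frame = base frame: x ahead of the robot, y to its left, z up, the work surface at z = 0. Lengths are in m, angles in rad, forces in N, time in s.
With the tool pointing down it reaches from about 0.375 to 0.75 m from the base axis. Payload 9 kg.
Tool frame: the origin (TCP) lies between the finger pads; the fingertips stand 8 mm ahead of it and the grasp point (between the pads) lies 11 mm behind it; z points along the fingers, y is the line along which they close (so a half turn about z gives the same grasp; the last joint's range is limited). The gripper opens to 85 mm and grips with 20 to 120 N. Pads are 22 mm wide; open, the fingers measure 114 mm over their backs; the gripper's body (76 mm by 85 mm) begins 54 mm behind the grasp point. The pads swing forward as they close: fully open they stand 13 mm farther back than shut.
Start: joints at [-1.518, 0.104, 0.097, 1.564, 0, 1.353], TCP at [0.161, -0.578, 0.239] pointing down, gripper open.
Joint ranges: [-2.99, 2.99], [-0.84, 1.86], [-1.1, 1.16], [-1.84, 2.11], [-1.51, 1.56], [-3.14, 3.14]. Speed limits (rad/s): [2.22, 2.22, 2.57, 3.14, 3.14, 3.14].

### API

Orientations are given as a rotation vector (axis times angle).
In Python, from bench import ctrl, imaging gives the robot as it stands.
- The arm moves only by the tool carry_out, never from a script. Its argument "motion" is a list of rows, each a list of 3 entries, a list of its own where there are three numbers: the shift along the world's x, y, z each as a share of 0.3 m, from -1 to 1, then the turn, a rotation vector about the world's x, y, z each as a share of 360 degrees, from -1 to 1, then the opening, from -1 (shut) to 1 (fully open), so that 0 is half open. In form: [[[tx, ty, tz], [wx, wy, wz], grip], ...]. A call has 1 to 5 rows; each row shifts and turns the commanded pose from where the row before left it; what a row does not reach is not made up. A row lasts 1/10 s, in which the tool goes at most 50 mm and 8.59 degrees, less where a joint would pass 70% of its speed; a pose out of reach is approached as far as the arm can. A call with a number of a shift or a turn outside -1 to 1 is refused whole. A call with a gripper value outside its range is refused whole. The fingers move at their own pace and stop on an object; "grip_force" is the grip in N (left out, the last holds). Time passes only in rows, so rows that do not move let the fingers close. It gives the time, the measured TCP pose, the force, the opening and the grip force at its end, in the units of the state.
- ctrl.get_state(): the state, without advancing time (a new reading comes with each control period).
- imaging.snapshot(name): name is "scene" or "top"; returns (picture, depth): 400x640x3 uint8, red, green, blue; 400x640 float32, m along the optical axis (not along the pixel's ray), 0 where there is no reading.
- imaging.camera_params(name): a dict with "fx", "fy", "cx", "cy" (pixels), "R" (3x3) and "t" (3): a world point X has camera coordinates R X + t. Camera axes: x right, y down, z forward; pixel columns grow to the right and rows downward; lengths in m; the calibration is good to about 2 mm. A picture is of the moment at which its call begins. camera_params takes no time and is no camera call.
- ctrl.hand_in(): hands the job in; it is judged then, once.
The state is a dict: "t": time; "q": joint angles; "qd": joint speeds; "joint_torque": joint torques, N m; "tool_pos": TCP position; "tcp_rot": TCP orientation; "contact_force": force on the tool from outside, world axes, zero at the start; "wrist_torque": the same for the moment, N m; "gripper_width": finger opening in m; "grip_force": force on a finger pad.
Only numpy, scipy, OpenCV 4.12 (cv2) and the standard library are available. Lean on these libraries where they do the work, as an engineer would, in place of code of your own. Each camera call takes 0.05 s, during which the arm holds its last target. There are 200 camera calls.

## Working session

There is one attempt and no reset: what is moved stays moved. The work goes in short steps, Python scripts to look and compute and a tool call to move; the robot and the scene stay as the last step left them, time stands still between calls to the robot, and variables do not carry over. Pictures are saved under pics/ and viewed, at most 10 in all, crops included, and the job is handed in when it is done.

Besides the shell and the picture viewer there is one more tool, called after "Request:" as name([rows], argument=value, ...), one row to a line, values as JSON. carry_out: Moves the arm, as the interface text tells. Shift numbers are shares of 0.3 m and turn numbers shares of 360 degrees, none past 1 either way. Its arguments: {"type":"object","properties":{"motion":{"type":"array","items":{"type":"array"}},"grip_force":{"type":"number"}},"required":["motion"]}

```bash
mkdir -p pics; ls
python3 - <<'E'
from bench import ctrl, imaging
import cv2,numpy as np
for n in("scene","top"):
    p,d=imaging.snapshot(n); cv2.imwrite(f"pics/{n}0.png",p[:,:,::-1]); np.savez(f"{n}0.npz",p=p,d=d)
    c=imaging.camera_params(n); print(n,c)
s=ctrl.get_state();print({k:np.round(v,3) for k,v in s.items()})
E
```

```text
pics
scene {'fx': 438.1763026458711, 'fy': 438.1763026458711, 'cx': 321.9420723182398, 'cy': 199.4409110408197, 'R': array([[ 0.87331485,  0.48698851, -0.01278096],
       [ 0.24470096, -0.46120525, -0.85288402],
       [-0.42123937,  0.74170878, -0.52194395]]), 't': array([-0.55147249, -0.07412692,  1.58715414])}
top {'fx': 493.4084707463674, 'fy': 493.4084707463674, 'cx': 323.02775858101325, 'cy': 201.64461763445092, 'R': array([[ 0.01081901, -0.99993874, -0.0023398 ],
       [-0.99258859, -0.01045618, -0.12107253],
       [ 0.12104065,  0.00363234, -0.99264091]]), 't': array([-0.00242275,  0.63649487,  1.63930648])}
{'t': np.float64(0.1), 'q': array([-1.518,  0.105,  0.097,  1.564,  0.   ,  1.353]), 'qd': array([-0.001,  0.001,  0.002,  0.001, -0.001, -0.   ]), 'joint_torque': array([ 4.0000e-03, -5.5821e+01,  5.0472e+01,  1.3000e-02, -0.0000e+00,
        0.0000e+00]), 'tool_pos': array([ 0.161, -0.578,  0.239]), 'tcp_rot': array([-3.112, -0.424, -0.   ]), 'contact_force': array([-0.105, -0.232,  0.357]), 'wrist_torque': array([ 0.048, -0.035,  0.026]), 'grip_force': np.float64(0.0), 'gripper_width': np.float64(0.086)}
```

View pics/scene0.png

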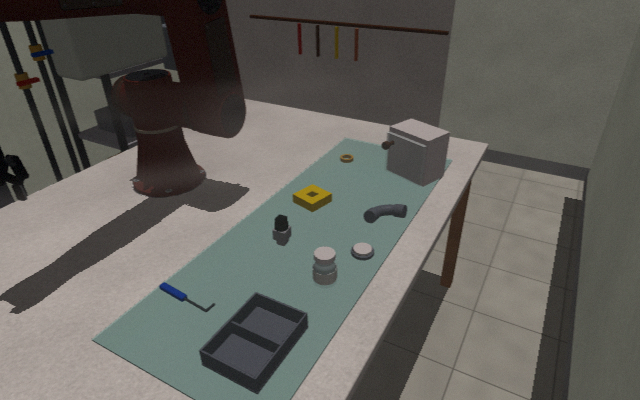

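View pics/top0.png

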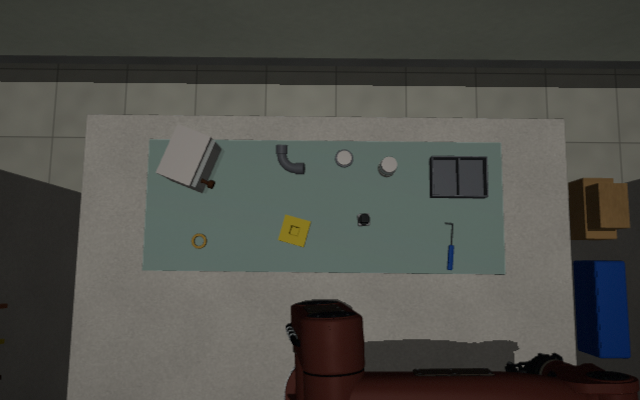

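Scene view: housing with cap at about (282,228), yellow block at (312,197). Top view: housing (363,219), block (294,231). The arm leaves both in view, so I'll enlarge these areas.

```bash
cat > h.py <<'E'
import numpy as np,cv2
from bench import ctrl,imaging
C={n:imaging.camera_params(n) for n in("scene","top")}
def ray(n,u,v):
    c=C[n];R=c["R"];return -R.T@c["t"],R.T@np.array([(u-c["cx"])/c["fx"],(v-c["cy"])/c["fy"],1])
def onz(n,u,v,z):
    o,d=ray(n,u,v);return o+d*(z-o[2])/d[2]
def tri(a,b):
    (o1,d1),(o2,d2)=ray("scene",*a),ray("top",*b)
    s=np.linalg.lstsq(np.c_[d1,-d2],o2-o1,rcond=None)[0]
    p,q=o1+d1*s[0],o2+d2*s[1];return (p+q)/2,np.linalg.norm(p-q)
def proj(n,X):
    c=C[n];p=c["R"]@np.asarray(X)+c["t"];return p[0]/p[2]*c["fx"]+c["cx"],p[1]/p[2]*c["fy"]+c["cy"]
def crop(img,u,v,w,h,k):
    return cv2.resize(img[v:v+h,u:u+w,::-1],None,fx=k,fy=k,interpolation=cv2.INTER_CUBIC)
def cloud(n,d):
    c=C[n];v,u=np.indices(d.shape);P=np.stack([(u-c["cx"])/c["fx"]*d,(v-c["cy"])/c["fy"]*d,d],-1)
    return (P-c["t"])@c["R"]
E
python3 - <<'E'
from h import *
s=np.load("scene0.npz")["p"];t=np.load("top0.npz")["p"]
a=crop(s,262,172,80,75,8)[:, :]
a=cv2.convertScaleAbs(a,alpha=1.3);cv2.imwrite("pics/c_scene.png",a)
b=cv2.convertScaleAbs(crop(t,270,200,110,55,7),alpha=1.5);cv2.imwrite("pics/c_top.png",b)
E
```

```text
(no output)
```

View pics/c_scene.png

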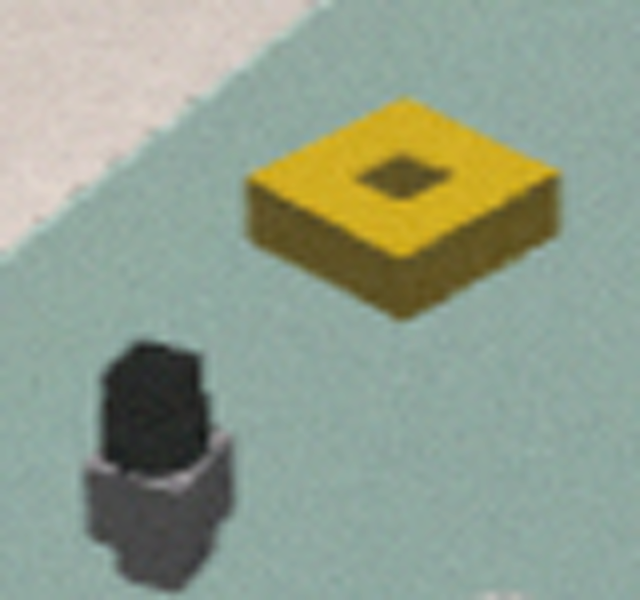

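View pics/c_top.png

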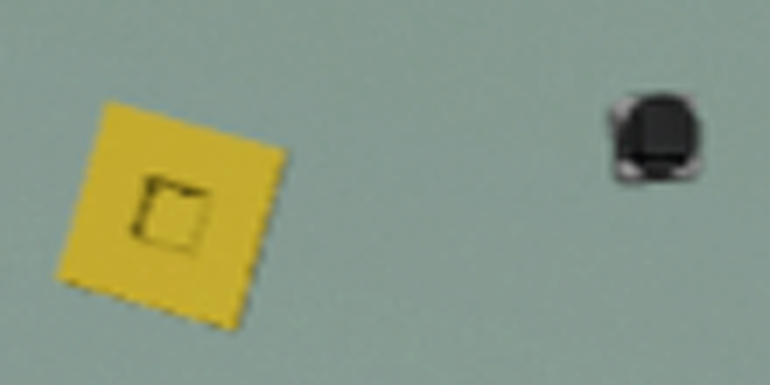

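```bash
cat >> h.py <<'E'
from scipy.optimize import least_squares
def fitsq(half,yaw0,p0,obs):
    """obs: list (cam,u,v,ix,iy): corner signs of a square on a level plane -> x,y,z,yaw"""
    def P(x,ix,iy):
        c,s=np.cos(x[3]),np.sin(x[3]);a,b=ix*half,iy*half
        return [x[0]+c*a-s*b,x[1]+s*a+c*b,x[2]]
    f=lambda x:np.concatenate([np.subtract(proj(n,P(x,i,j)),(u,v)) for n,u,v,i,j in obs])
    r=least_squares(f,[*p0,yaw0],x_scale=[.01,.01,.01,.1]);return r.x,np.sqrt(np.mean(r.fun**2)),r.fun
E
python3 - <<'E'
from h import *
S=lambda x,y:((x+.5)/8-.5+262,(y+.5)/8-.5+172)
T=lambda x,y:((x+.5)/7-.5+270,(y+.5)/7-.5+200)
np.set_printoptions(precision=4,suppress=True)
# top image: up=+x, left=+y
tb=[(107,102),(287,150),(237,330),(57,280)]; sg=[(1,1),(1,-1),(-1,-1),(-1,1)]
for q in tb: print(onz("top",*T(*q),.036), [round(a,1) for a in proj("scene",onz("top",*T(*q),.036))])
sb=[S(405,97),S(558,175),S(402,257),S(247,180)]; print(np.round(sb,1))
hb=[(612,97),(700,95),(703,177),(617,182)]
for q in hb: print(onz("top",*T(*q),.060), [round(a,1) for a in proj("scene",onz("top",*T(*q),.06))])
print(np.round([S(88,463),S(165,488),S(232,432)],1))
print("blk tri",tri(S(403,177),T(172,215.5)),"hole tri",tri(S(404,176),T(172,213)))
for n in("scene","top"):
    d=np.load(n+"0.npz")["d"];X=cloud(n,d);p=np.load(n+"0.npz")["p"].astype(int)
    m=(p[...,0]>130)&(p[...,2]<80)&(abs(X[...,1]-.05)<.2);m&=(X[...,2]>.03)
    print(n,m.sum(),np.median(X[m],0),X[m].min(0),X[m].max(0))
    m=(X[...,2]>.05)&(abs(X[...,0]-.56)<.06)&(abs(X[...,1]+.08)<.05);print(n,"h",m.sum(),X[m].min(0) if m.sum() else 0,X[m].max(0)if m.sum() else 0)
E
```

```text
[0.5927 0.1336 0.036 ] [np.float64(331.4), np.float64(192.8)]
[0.5703 0.0459 0.036 ] [np.float64(311.8), np.float64(203.8)]
[0.4832 0.0688 0.036 ] [np.float64(292.1), np.float64(193.8)]
[0.5062 0.1559 0.036 ] [np.float64(311.8), np.float64(183.7)]
[[312.2 183.7]
 [331.3 193.4]
 [311.8 203.7]
 [292.4 194.1]]
[ 0.5954 -0.1098  0.06  ] [np.float64(291.2), np.float64(224.9)]
[ 0.5968 -0.1519  0.06  ] [np.float64(283.3), np.float64(232.8)]
[ 0.5575 -0.1533  0.06  ] [np.float64(271.1), np.float64(229.1)]
[ 0.5547 -0.1123  0.06  ] [np.float64(278.6), np.float64(221.5)]
[[272.6 229.4]
 [282.2 232.6]
 [290.6 225.6]]
blk tri (array([0.5382, 0.1012, 0.0345]), np.float64(0.0004367857433783443)) hole tri (array([0.5391, 0.1011, 0.0354]), np.float64(0.0001206534003116972))
scene 342 [0.538  0.1008 0.0356] [0.4863 0.0498 0.0316] [0.5908 0.1547 0.0399]
scene h 55 [ 0.5653 -0.1298  0.0506] [ 0.5964 -0.1119  0.0958]
top 273 [0.5222 0.0942 0.0366] [ 0.4334 -0.0017  0.03  ] [0.583  0.1514 1.7043]
top h 68 [ 0.5565 -0.1299  0.0514] [ 0.5952 -0.113   0.102 ]
```

Run:
```python
from h import *
S=lambda x,y:((x+.5)/8-.5+262,(y+.5)/8-.5+172)
T=lambda x,y:((x+.5)/7-.5+270,(y+.5)/7-.5+200)
np.set_printoptions(precision=4,suppress=True)
sg=[(1,1),(1,-1),(-1,-1),(-1,1)]
tb=[(107,102),(287,150),(237,330),(57,280)];sb=[(558,175),(402,257),(247,180),(405,97)]
hb=[(612,97),(700,95),(703,177),(617,182)];sh=[(232,432),(165,488),(88,463)]
for nm,half,t,s,p0 in(("block",.045,tb,sb,[.538,.1,.036]),("body",.02,hb,sh,[.575,-.132,.06])):
    o=[("top",*T(*q),*g) for q,g in zip(t,sg)];o2=[("scene",*S(*q),*g) for q,g in zip(s,sg)]
    for ob in(o+o2,o,o2): x,r,_=fitsq(half,0,p0,ob);print(nm,x[:3],np.degrees(x[3]),r)
s=ctrl.get_state();from scipy.spatial.transform import Rotation as R
print(R.from_rotvec(s["tcp_rot"]).as_matrix())
```

```text
block [0.5383 0.1012 0.0352] -14.873201163373636 0.1733022585899214
block [0.5381 0.101  0.036 ] -14.598483033992874 0.06491497696249461
block [0.5314 0.1131 0.0271] -15.279743788008899 0.16458945177457576
body [ 0.576  -0.1319  0.0591] 1.5894942588496201 0.573856617990414
body [ 0.5733 -0.1293  0.0922] 2.843464157428933 0.15035410010076752
body [ 0.5066 -0.0358 -0.0242] -1.7865721551488103 0.4576004220550235
[[ 0.9635  0.2676 -0.    ]
 [ 0.2676 -0.9635  0.0012]
 [ 0.0003 -0.0012 -1.    ]]
```

Request:
carry_out([
  [[0.099,0.106,0],[0,0,0.015],1],
  [[0.099,0.106,0],[0,0,0.015],1],
  [[0.099,0.106,0],[0,0,0.015],1],
  [[0.099,0.106,0],[0,0,0.015],1],
  [[0.099,0.106,0],[0,0,0.015],1],
])

```text
t: 0.6
tool_pos: [0.3098, -0.4176, 0.239]
tcp_rot: [-2.925, -1.144, -0.0]
contact_force: [1.6, -0.1, 0.5]
gripper_width: 0.0851
grip_force: 0.0
```

Request:
carry_out([
  [[0.099,0.106,0],[0,0,0.015],1],
  [[0.099,0.106,0],[0,0,0.015],1],
  [[0.099,0.106,0],[0,0,0.015],1],
  [[0.099,0.106,0],[0,0,0.015],1],
  [[0.099,0.106,0],[0,0,0.015],1],
])

```text
t: 1.1
tool_pos: [0.4584, -0.2585, 0.2391]
tcp_rot: [-2.578, -1.796, 0.0]
contact_force: [0.4, -0.7, 0.5]
gripper_width: 0.0855
grip_force: 0.0
```

Request:
carry_out([
  [[0.099,0.106,0],[0,0,0.015],1],
  [[0.099,0.106,0],[0,0,0.015],1],
  [[0.099,0.106,0],[0,0,0.015],1],
  [[0.099,0.106,0],[0,0,0.015],1],
  [[0,0,0],[0,0,0],1],
])

```text
t: 1.6
tool_pos: [0.5783, -0.129, 0.2383]
tcp_rot: [-2.19, -2.25, -0.001]
contact_force: [-0.2, -1.2, -0.5]
gripper_width: 0.0854
grip_force: 0.0
```

```bash
cat >> h.py <<'E'
from scipy.spatial.transform import Rotation as Rn
def st():
    s=ctrl.get_state();M=Rn.from_rotvec(s["tcp_rot"]).as_matrix()
    np.set_printoptions(precision=4,suppress=True)
    print("t %.2f"%s["t"],"pos",s["tool_pos"],"yaw %.2f"%np.degrees(np.arctan2(M[1,0],M[0,0])),"tilt",np.round(np.degrees(M[:2,2]),2),"F",np.round(s["contact_force"],1),"M",np.round(s["wrist_torque"],2),"w %.4f"%s["gripper_width"],"g %.0f"%s["grip_force"],"q6 %.2f"%s["q"][5]);return s
E
python3 -c "
from h import *;st()"
```

```text
t 1.60 pos [ 0.5783 -0.129   0.2383] yaw 91.56 tilt [-0.02  0.09] F [-0.2 -1.2 -0.5] M [-0.05 -0.01  0.  ] w 0.0854 g 0 q6 1.10
```

Request:
carry_out([
  [[-0.0077,-0.01,-0.13],[0,0,0],1],
  [[0,0,-0.13],[0,0,0],1],
  [[0,0,-0.1],[0,0,0],1],
  [[0,0,0],[0,0,0],1],
])

```text
t: 2.0
tool_pos: [0.5709, -0.135, 0.1263]
tcp_rot: [-2.195, -2.236, 0.004]
contact_force: [0.0, -0.3, 0.3]
gripper_width: 0.0853
grip_force: 0.0
```

Run:
```python
from h import *;st()
p,d=imaging.snapshot("scene");q,e=imaging.snapshot("top")
a=cv2.convertScaleAbs(crop(p,252,190,60,65,8),alpha=1.5);b=cv2.convertScaleAbs(crop(q,340,195,40,65,8),alpha=1.5)
cv2.imwrite("pics/pre.png",np.hstack([a,b]))
```

```text
t 2.00 pos [ 0.5709 -0.135   0.1263] yaw 91.06 tilt [-0.42  0.2 ] F [ 0.  -0.3  0.3] M [0.03 0.01 0.04] w 0.0853 g 0 q6 1.10
```

View pics/pre.png

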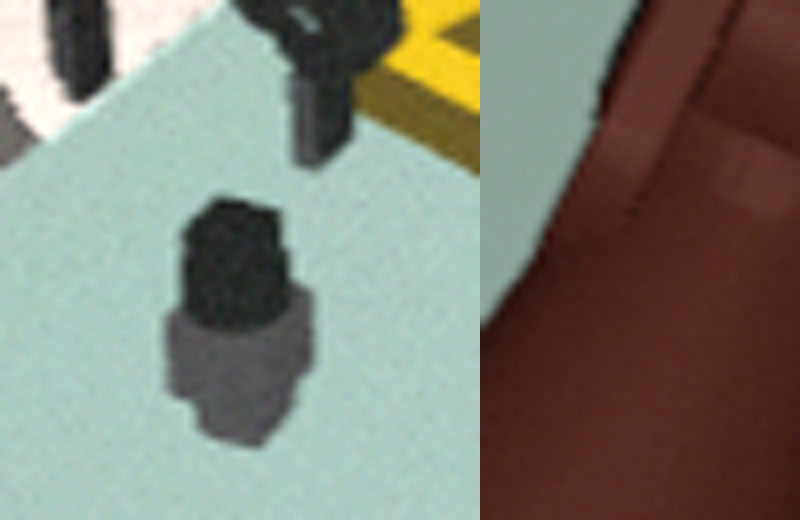

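Scene crop: open fingers at (80,95) and (315,165) straddle the housing at (240,330), while the arm hides the top view. Letting it settle before descending.

Request:
carry_out([
  [[0,0,0],[0,0,0],1],
  [[0,0,0],[0,0,0],1],
])

```text
t: 2.3
tool_pos: [0.5751, -0.1366, 0.1336]
tcp_rot: [2.198, 2.24, 0.002]
contact_force: [-0.6, -0.0, 0.3]
gripper_width: 0.0856
grip_force: 0.0
```

```bash
python3 -c "
from h import *;st()"
```

```text
t 2.30 pos [ 0.5751 -0.1366  0.1336] yaw 91.10 tilt [ 0.17 -0.08] F [-0.6 -0.   0.3] M [ 0.02 -0.04  0.04] w 0.0856 g 0 q6 1.10
```

Request:
carry_out([
  [[0.003,0.0153,0],[0,0,0.0014],1],
  [[0,0,-0.08],[0,0,0],1],
  [[0,0,-0.08],[0,0,0],1],
  [[0,0,-0.07],[0,0,0],1],
  [[0,0,0],[0,0,0],1],
])

```text
t: 2.8
tool_pos: [0.5733, -0.1303, 0.0598]
tcp_rot: [-2.186, -2.25, 0.002]
contact_force: [0.3, -0.1, 0.3]
gripper_width: 0.0857
grip_force: 0.0
```

Request:
carry_out([
  [[0,0,-0.05],[0,0,0],1],
  [[0,0,-0.045],[0,0,0],1],
  [[0,0,0],[0,0,0],1],
  [[0,0,0],[0,0,0],1],
])

```text
t: 3.2
tool_pos: [0.5748, -0.1313, 0.0339]
tcp_rot: [-2.19, -2.252, 0.0]
contact_force: [-0.7, -0.9, 1.5]
gripper_width: 0.0852
grip_force: 0.0
```

```bash
python3 -c "
from h import *;st()"
```

```text
t 3.20 pos [ 0.5748 -0.1313  0.0339] yaw 91.62 tilt [-0.01  0.01] F [-0.7 -0.9  1.5] M [-0.    0.02  0.04] w 0.0852 g 0 q6 1.10
```

Request:
carry_out([
  [[0,0,0.008],[0,0,0],1],
  [[0,0,0],[0,0,0],-1],
  [[0,0,0],[0,0,0],-1],
  [[0,0,0],[0,0,0],-1],
  [[0,0,0],[0,0,0],-1],
], grip_force=60)

```text
t: 3.7
tool_pos: [0.5758, -0.1316, 0.0372]
tcp_rot: [2.188, 2.251, 0.002]
contact_force: [1.9, -0.0, 3.7]
gripper_width: 0.0395
grip_force: 60.6
```

Request:
carry_out([
  [[0,0,0],[0,0,0],-1],
  [[0,0,0],[0,0,0],-1],
  [[0,0,0],[0,0,0],-1],
])

```text
t: 4.0
tool_pos: [0.5758, -0.1316, 0.0371]
tcp_rot: [2.188, 2.251, 0.002]
contact_force: [3.4, 0.6, 5.4]
gripper_width: 0.0392
grip_force: 60.8
```

```bash
python3 -c "
from h import *;st()"
```

```text
t 4.00 pos [ 0.5758 -0.1316  0.0371] yaw 91.62 tilt [ 0.12 -0.03] F [3.4 0.6 5.4] M [ 0.07 -0.56 -0.02] w 0.0392 g 61 q6 1.10
```

Request:
carry_out([
  [[0,0,0.07],[0,0,0],-1],
  [[0,0,0.1],[0,0,0],-1],
  [[0,0,0.06],[0,0,0],-1],
  [[-0.021,0.08,0],[0,0,-0.0075],-1],
  [[-0.021,0.129,0],[0,0,-0.0075],-1],
])

```text
t: 4.5
tool_pos: [0.5616, -0.0695, 0.1045]
tcp_rot: [-2.298, -2.141, 0.002]
contact_force: [0.2, 0.7, -5.5]
gripper_width: 0.0393
grip_force: 61.9
```

Request:
carry_out([
  [[-0.021,0.129,0],[0,0,-0.0075],-1],
  [[-0.021,0.129,0],[0,0,-0.0075],-1],
  [[-0.021,0.129,0],[0,0,-0.0075],-1],
  [[-0.021,0.12,0],[0,0,-0.0075],-1],
  [[0,0.06,0],[0,0,0],-1],
])

```text
t: 5.0
tool_pos: [0.5346, 0.1041, 0.1036]
tcp_rot: [-2.483, -1.921, 0.004]
contact_force: [0.4, -0.9, -5.6]
gripper_width: 0.0393
grip_force: 61.9
```

Request:
carry_out([
  [[0,0,0],[0,0,0],-1],
  [[0,0,0],[0,0,0],-1],
])

```text
t: 5.2
tool_pos: [0.5361, 0.1015, 0.104]
tcp_rot: [-2.484, -1.922, 0.003]
contact_force: [-0.1, -0.8, -5.8]
gripper_width: 0.0391
grip_force: 61.9
```

Run:
```python
from h import *;st()
p,d=imaging.snapshot("scene");np.savez("scene1.npz",p=p,d=d)
a=cv2.convertScaleAbs(crop(p,270,130,80,75,8),alpha=1.5)
cv2.imwrite("pics/over.png",a)
```

```text
t 5.20 pos [0.5361 0.1015 0.104 ] yaw 75.48 tilt [-0.14 -0.02] F [-0.1 -0.8 -5.8] M [ 0.05 -0.02 -0.04] w 0.0391 g 62 q6 1.77
```

View pics/over.png

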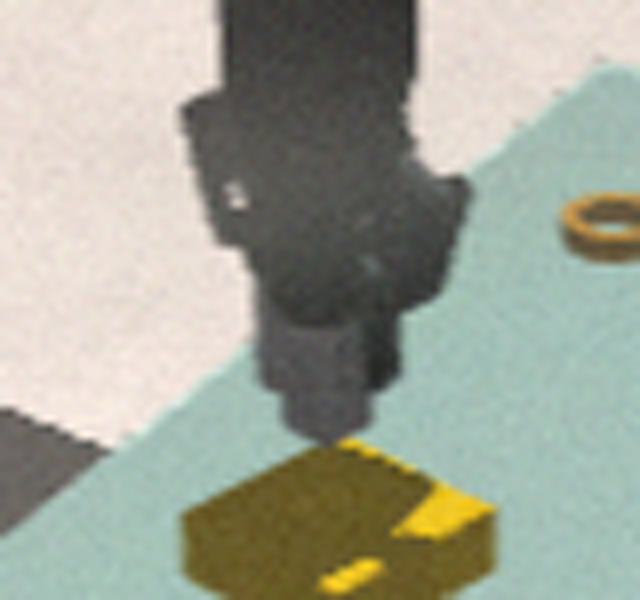

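Run:
```python
from h import *
S=lambda x,y:np.array([270+(x+.5)/8-.5,130+(y+.5)/8-.5])
np.set_printoptions(precision=2,suppress=True)
a=np.radians(-14.6);ex=np.array([np.cos(a),np.sin(a)]);ey=np.array([-ex[1],ex[0]])
t=np.array([.5361,.1015])
for h in(.011,.012):
  for sx,sy in((1,-1),(-1,-1),(1,1)):
    print(h,sx,sy,proj("scene",[*(t+h*(sx*ex+sy*ey)),.0729]))
print(S(328,443),S(283,420),S(372,420))
c=proj("scene",[*t,.0729]);print("du/dex,ey per mm",[np.subtract(proj("scene",[*(t+.001*e),.0729]),c) for e in(ex,ey)])
```

```text
0.011 1 -1 (np.float64(311.0452688495413), np.float64(185.58173264016827))
0.011 -1 -1 (np.float64(306.167521212355), np.float64(183.27754788348105))
0.011 1 1 (np.float64(315.9150640071648), np.float64(183.06424979543033))
0.012 1 -1 (np.float64(311.0455743230135), np.float64(185.8031925965375))
0.012 -1 -1 (np.float64(305.72432736011353), np.float64(183.28724595850457))
0.012 1 1 (np.float64(316.35801044503836), np.float64(183.05455713438784))
[310.56 184.94] [304.94 182.06] [316.06 182.06]
du/dex,ey per mm [array([0.22, 0.1 ]), array([ 0.22, -0.11])]
```

Foot corner seen at (328,443) in the crop, within about 2 mm of the expected place under the tool. The grasp holds and the housing is over the hole.

Request:
carry_out([
  [[0.0077,0.0013,-0.04],[0,0,-0.0006],-1],
  [[0,0,-0.04],[0,0,0],-1],
  [[0,0,-0.03],[0,0,0],-1],
  [[0,0,0],[0,0,0],-1],
  [[0,0,0],[0,0,0],-1],
])

```text
t: 5.75
tool_pos: [0.5391, 0.1017, 0.0718]
tcp_rot: [-2.489, -1.916, 0.001]
contact_force: [0.2, -0.3, -4.7]
gripper_width: 0.0392
grip_force: 61.7
```

```bash
python3 -c "
from h import *;st()"
```

```text
t 5.75 pos [0.5391 0.1017 0.0718] yaw 75.19 tilt [-0.05  0.  ] F [ 0.2 -0.3 -4.7] M [-0.01 -0.05  0.01] w 0.0392 g 62 q6 1.78
```

Request:
carry_out([
  [[-0.0023,0.0007,-0.012],[0,0,0],-1],
  [[0,0,-0.008],[0,0,0],-1],
  [[0,0,-0.007],[0,0,0],-1],
  [[0,0,0],[0,0,0],-1],
])

```text
t: 6.15
tool_pos: [0.5386, 0.1021, 0.0639]
tcp_rot: [-2.489, -1.917, 0.0]
contact_force: [0.3, -0.2, -5.2]
gripper_width: 0.0395
grip_force: 61.9
```

```bash
python3 -c "
from h import *;st()"
```

```text
t 6.15 pos [0.5386 0.1021 0.0639] yaw 75.21 tilt [-0.01 -0.  ] F [ 0.3 -0.2 -5.2] M [0.03 0.02 0.  ] w 0.0395 g 62 q6 1.78
```

In by about 3 mm with no contact.

Request:
carry_out([
  [[0,0,-0.006],[0,0,0],-1],
  [[0,0,-0.006],[0,0,0],-1],
  [[0,0,0],[0,0,0],-1],
])

```text
t: 6.45
tool_pos: [0.5385, 0.102, 0.0602]
tcp_rot: [-2.489, -1.917, 0.0]
contact_force: [0.3, 0.4, -6.9]
gripper_width: 0.0395
grip_force: 61.9
```

```bash
python3 -c "
from h import *;st()"
```

```text
t 6.45 pos [0.5385 0.102  0.0602] yaw 75.20 tilt [-0.02 -0.  ] F [ 0.3  0.4 -6.9] M [0.01 0.02 0.02] w 0.0395 g 62 q6 1.78
```

Request:
carry_out([
  [[0,0,-0.01],[0,0,0],-1],
  [[0,0,-0.01],[0,0,0],-1],
  [[0,0,-0.01],[0,0,0],-1],
  [[0,0,-0.008],[0,0,0],-1],
  [[0,0,0],[0,0,0],-1],
])

```text
t: 6.95
tool_pos: [0.5386, 0.102, 0.0487]
tcp_rot: [-2.489, -1.917, 0.0]
contact_force: [-0.5, -0.5, -5.8]
gripper_width: 0.0392
grip_force: 61.8
```

```bash
python3 -c "
from h import *;st()"
```

```text
t 6.95 pos [0.5386 0.102  0.0487] yaw 75.20 tilt [-0.01 -0.  ] F [-0.5 -0.5 -5.8] M [-0.   -0.08 -0.03] w 0.0392 g 62 q6 1.78
```

Request:
carry_out([
  [[0,0,-0.005],[0,0,0],-1],
  [[0,0,-0.003],[0,0,0],-1],
  [[0,0,0],[0,0,0],-1],
])

```text
t: 7.25
tool_pos: [0.5389, 0.102, 0.0474]
tcp_rot: [2.489, 1.917, 0.0]
contact_force: [-2.5, -0.5, 2.0]
gripper_width: 0.0394
grip_force: 62.3
```

```bash
python3 -c "
from h import *;st()"
```

```text
t 7.25 pos [0.5389 0.102  0.0474] yaw 75.20 tilt [ 0.02 -0.01] F [-2.5 -0.5  2. ] M [0.06 0.77 0.01] w 0.0394 g 62 q6 1.78
```

Request:
carry_out([
  [[0,0,-0.002],[0,0,0],-1],
  [[0,0,0],[0,0,0],1],
  [[0,0,0],[0,0,0],1],
  [[0,0,0],[0,0,0],1],
  [[0,0,0],[0,0,0],1],
])

```text
t: 7.75
tool_pos: [0.5389, 0.102, 0.0462]
tcp_rot: [2.489, 1.917, 0.0]
contact_force: [-0.8, -0.4, -0.2]
gripper_width: 0.0855
grip_force: 0.0
```

Request:
carry_out([
  [[0,0,0.05],[0,0,0],1],
  [[0,0,0.1],[0,0,0],1],
  [[0,0,0.13],[0,0,0],1],
  [[0,0,0.15],[0,0,0.022],1],
  [[0,0,0],[0,0,0.022],1],
])

```text
t: 8.25
tool_pos: [0.5419, 0.1019, 0.1833]
tcp_rot: [2.189, 2.242, 0.011]
contact_force: [0.9, -0.0, 0.0]
gripper_width: 0.0851
grip_force: 0.0
```

Run:
```python
from h import *;st()
p,d=imaging.snapshot("scene");q,e=imaging.snapshot("top");np.savez("s2.npz",p=p,q=q)
a=cv2.convertScaleAbs(crop(p,287,165,50,55,9),alpha=1.5);b=cv2.convertScaleAbs(crop(q,275,205,38,55,9),alpha=1.5)
cv2.imwrite("pics/placed.png",np.hstack([a,b]))
```

```text
t 8.25 pos [0.5419 0.1019 0.1833] yaw 91.35 tilt [ 0.6  -0.03] F [ 0.9 -0.   0. ] M [ 0.03 -0.03 -0.02] w 0.0851 g 0 q6 1.50
```

View pics/placed.png

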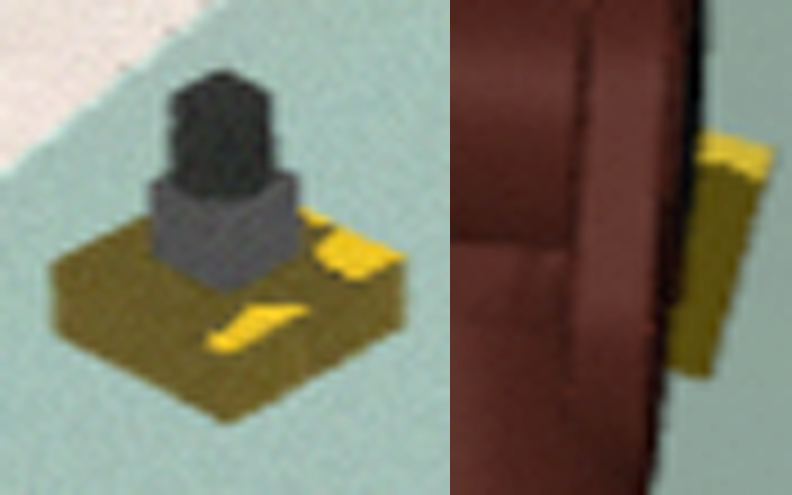

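Housing seated flat on the block: crop corners (150,190), (225,290), (300,180). The cap head corners (168,98), (222,68), (272,95) are parallel to the body. Turning to the cap grasp yaw.

Request:
carry_out([
  [[0,0,0],[0,0,0.0228],1],
  [[0,0,0],[0,0,0.0228],1],
  [[0,0,0],[0,0,0.0228],1],
  [[0,0,0],[0,0,0.0228],1],
  [[0,0,0],[0,0,0.0228],1],
])

```text
t: 8.85
tool_pos: [0.538, 0.1021, 0.1743]
tcp_rot: [-1.273, -2.87, 0.001]
contact_force: [0.1, -1.2, 0.3]
gripper_width: 0.0854
grip_force: 0.0
```

Request:
carry_out([
  [[0,0,0],[0,0,0.0228],1],
  [[0,0,0],[0,0,0.0228],1],
  [[0,0,0],[0,0,0.0228],1],
  [[0,0,0],[0,0,0.0228],1],
  [[0,0,0],[0,0,0],1],
])

```text
t: 9.35
tool_pos: [0.5381, 0.102, 0.1743]
tcp_rot: [-0.415, -3.112, 0.0]
contact_force: [-0.0, -0.0, 0.3]
gripper_width: 0.0852
grip_force: 0.0
```

Run:
```python
from h import *;st()
S=lambda x,y:np.round([287+(x+.5)/9-.5,165+(y+.5)/9-.5],1)
a=np.radians(-14.7);ex=np.array([np.cos(a),np.sin(a)]);ey=np.array([-ex[1],ex[0]]);t=np.array([.5386,.1014])
for nm,h,z,l in(("head",.013,.104,[((-1,1),(222,68)),((-1,-1),(168,98)),((1,1),(272,95))]),("body",.02,.07,[((-1,-1),(150,190)),((1,1),(300,180))]),("under",.02,.036,[((1,-1),(228,290))])):
    for (i,j),q in l: print(nm,np.round(proj("scene",[*(t+h*(i*ex+j*ey)),z]),1),S(*q))
```

```text
t 9.35 pos [0.5381 0.102  0.1743] yaw 164.82 tilt [-0.09  0.01] F [-0.  -0.   0.3] M [-0.02  0.02  0.02] w 0.0852 g 0 q6 0.21
head [311.5 172. ] [311.2 172.1]
head [305.6 174.9] [305.2 175.4]
head [317.3 174.6] [316.8 175.1]
body [302.9 184.3] [303.2 185.7]
body [320.6 184. ] [319.9 184.6]
under [312.  197.9] [311.9 196.8]
```

Request:
carry_out([
  [[0.001,-0.002,-0.08],[0,0,0.0011],1],
  [[0,0,-0.08],[0,0,0],1],
  [[0,0,-0.06],[0,0,0],1],
  [[0,0,-0.03],[0,0,0],1],
  [[0,0,0],[0,0,0],1],
])

```text
t: 9.85
tool_pos: [0.5379, 0.1015, 0.0987]
tcp_rot: [-0.407, -3.112, 0.0]
contact_force: [-1.5, 0.5, -0.0]
gripper_width: 0.0852
grip_force: 0.0
```

Request:
carry_out([
  [[0,0,0],[0,0,0],1],
])

```text
t: 9.95
tool_pos: [0.5392, 0.1014, 0.1008]
tcp_rot: [0.405, 3.115, 0.0]
contact_force: [-0.1, -0.2, -0.5]
gripper_width: 0.0854
grip_force: 0.0
```

```bash
python3 -c "
from h import *;st()"
```

```text
t 9.95 pos [0.5392 0.1014 0.1008] yaw 165.18 tilt [0.03 0.  ] F [-0.1 -0.2 -0.5] M [-0.07  0.02 -0.  ] w 0.0854 g 0 q6 0.21
```

Request:
carry_out([
  [[-0.0017,0,-0.015],[0,0,0.0003],1],
  [[0,0,0],[0,0,0],1],
  [[0,0,0],[0,0,0],-1],
  [[0,0,0],[0,0,0],-1],
  [[0,0,0],[0,0,0],-1],
], grip_force=40)

```text
t: 10.45
tool_pos: [0.5386, 0.1014, 0.0958]
tcp_rot: [0.399, 3.116, 0.0]
contact_force: [-0.0, 0.1, 0.6]
gripper_width: 0.0439
grip_force: 0.0
```

Request:
carry_out([
  [[0,0,0],[0,0,0],-1],
  [[0,0,0],[0,0,0],-1],
  [[0,0,0],[0,0,0],-1],
  [[0,0,0],[0,0,0],-1],
])

```text
t: 10.85
tool_pos: [0.5387, 0.1014, 0.0959]
tcp_rot: [0.399, 3.116, 0.0]
contact_force: [-0.1, 0.3, 2.7]
gripper_width: 0.0251
grip_force: 39.7
```

```bash
python3 -c "
from h import *;st()"
```

```text
t 10.85 pos [0.5387 0.1014 0.0959] yaw 165.42 tilt [0.03 0.01] F [-0.1  0.3  2.7] M [ 0.03 -0.02  0.05] w 0.0251 g 40 q6 0.20
```

Request:
carry_out([
  [[0,0,0],[0,0,0.011],-1],
  [[0,0,0],[0,0,0.011],-1],
  [[0,0,0],[0,0,0.011],-1],
  [[0,0,0],[0,0,0],-1],
])

```text
t: 11.25
tool_pos: [0.5389, 0.1013, 0.0959]
tcp_rot: [0.073, 3.14, -0.0]
contact_force: [2.3, -0.9, 2.7]
gripper_width: 0.0251
grip_force: 39.7
```

```bash
python3 -c "
from h import *;st()"
```

```text
t 11.25 pos [0.5389 0.1013 0.0959] yaw 177.35 tilt [ 0.05 -0.01] F [ 2.3 -0.9  2.7] M [-0.15 -0.26 -0.07] w 0.0251 g 40 q6 -0.01
```

Request:
carry_out([
  [[0,0,0],[0,0,0.011],-1],
  [[0,0,0],[0,0,0.011],-1],
  [[0,0,0],[0,0,0],-1],
])

```text
t: 11.55
tool_pos: [0.5392, 0.1015, 0.096]
tcp_rot: [-0.142, 3.137, 0.0]
contact_force: [4.1, 0.2, 1.9]
gripper_width: 0.0249
grip_force: 39.6
```

```bash
python3 -c "
from h import *;st()"
```

```text
t 11.55 pos [0.5392 0.1015 0.096 ] yaw -174.83 tilt [0.09 0.02] F [4.1 0.2 1.9] M [ 0.06 -0.87 -0.09] w 0.0249 g 40 q6 -0.14
```

Request:
carry_out([
  [[0,0,0],[0,0,0.011],-1],
  [[0,0,0],[0,0,0.011],-1],
  [[0,0,0],[0,0,0],-1],
])

```text
t: 11.85
tool_pos: [0.5396, 0.1017, 0.0961]
tcp_rot: [-0.357, 3.119, 0.001]
contact_force: [4.1, 1.7, 0.9]
gripper_width: 0.0254
grip_force: 39.6
```

```bash
python3 -c "
from h import *;st()"
```

```text
t 11.85 pos [0.5396 0.1017 0.0961] yaw -166.94 tilt [0.14 0.05] F [4.1 1.7 0.9] M [ 0.51 -1.27 -0.11] w 0.0254 g 40 q6 -0.28
```

Request:
carry_out([
  [[0.002,0.001,0],[0,0,0.011],-1],
  [[0.001,0.001,0],[0,0,0.011],-1],
  [[0,0,0],[0,0,0],-1],
])

```text
t: 12.15
tool_pos: [0.5401, 0.1019, 0.0961]
tcp_rot: [-0.57, 3.088, -0.001]
contact_force: [4.0, -0.7, 2.8]
gripper_width: 0.0251
grip_force: 39.8
```

```bash
python3 -c "
from h import *;st()"
```

```text
t 12.15 pos [0.5401 0.1019 0.0961] yaw -159.08 tilt [ 0.09 -0.  ] F [ 4.  -0.7  2.8] M [-0.03 -1.01 -0.28] w 0.0251 g 40 q6 -0.42
```

Request:
carry_out([
  [[0,0,0],[0,0,0.011],-1],
  [[0,0,0],[0,0,0],-1],
])

```text
t: 12.35
tool_pos: [0.5402, 0.102, 0.0961]
tcp_rot: [-0.676, 3.066, -0.0]
contact_force: [5.4, -0.3, 2.2]
gripper_width: 0.0253
grip_force: 39.8
```

```bash
python3 -c "
from h import *;st()"
```

```text
t 12.35 pos [0.5402 0.102  0.0961] yaw -155.15 tilt [0.11 0.01] F [ 5.4 -0.3  2.2] M [ 0.09 -1.45 -0.31] w 0.0253 g 40 q6 -0.49
```

Request:
carry_out([
  [[0.002,0,0],[0,0,0.011],-1],
  [[0,0,0],[0,0,0],-1],
])

```text
t: 12.55
tool_pos: [0.5407, 0.102, 0.0961]
tcp_rot: [-0.781, 3.041, -0.0]
contact_force: [5.7, 0.6, 3.3]
gripper_width: 0.0251
grip_force: 39.8
```

```bash
python3 -c "
from h import *;st()"
```

```text
t 12.55 pos [0.5407 0.102  0.0961] yaw -151.19 tilt [0.09 0.01] F [5.7 0.6 3.3] M [ 0.09 -1.4  -0.27] w 0.0251 g 40 q6 -0.55
```

Request:
carry_out([
  [[0.003,0,0],[0,0,0.011],-1],
  [[0,0,0],[0,0,0],-1],
])

```text
t: 12.75
tool_pos: [0.5411, 0.1021, 0.096]
tcp_rot: [-0.886, 3.014, 0.0]
contact_force: [1.6, 0.9, 5.2]
gripper_width: 0.025
grip_force: 40.2
```

```bash
python3 -c "
from h import *;st()"
```

```text
t 12.75 pos [0.5411 0.1021 0.096 ] yaw -147.25 tilt [0.02 0.01] F [1.6 0.9 5.2] M [ 0.15 -0.72 -0.63] w 0.0250 g 40 q6 -0.62
```

Torque has climbed to 0.63 Nm at +47°, so that way jams. Reversing.

Request:
carry_out([
  [[-0.002,0,0],[0,0,-0.011],-1],
  [[-0.002,0,0],[0,0,-0.022],-1],
  [[-0.002,0,0],[0,0,-0.022],-1],
  [[-0.001,0,0],[0,0,-0.022],-1],
  [[0,0,0],[0,0,0],-1],
])

```text
t: 13.25
tool_pos: [0.5393, 0.1011, 0.096]
tcp_rot: [-0.127, 3.138, -0.003]
contact_force: [4.8, -2.9, 4.0]
gripper_width: 0.0248
grip_force: 40.0
```

```bash
python3 -c "
from h import *;st()"
```

```text
t 13.25 pos [0.5393 0.1011 0.096 ] yaw -175.36 tilt [ 0.06 -0.11] F [ 4.8 -2.9  4. ] M [-0.87 -1.   -0.01] w 0.0248 g 40 q6 -0.13
```

Request:
carry_out([
  [[0,0,0],[0,0,-0.022],-1],
  [[0,0,0],[0,0,-0.022],-1],
  [[0,0,0],[0,0,-0.015],-1],
  [[0,0,0],[0,0,-0.011],-1],
  [[0,0,0],[0,0,0],-1],
])

```text
t: 13.75
tool_pos: [0.5387, 0.1013, 0.0959]
tcp_rot: [0.556, 3.092, -0.003]
contact_force: [0.7, -3.1, 6.3]
gripper_width: 0.0254
grip_force: 40.2
```

```bash
python3 -c "
from h import *;st()"
```

```text
t 13.75 pos [0.5387 0.1013 0.0959] yaw 159.59 tilt [-0.01 -0.1 ] F [ 0.7 -3.1  6.3] M [-0.79 -0.4  -0.08] w 0.0254 g 40 q6 0.30
```

Request:
carry_out([
  [[0,0,0],[0,0,-0.016],-1],
  [[0,0,0],[0,0,-0.016],-1],
  [[0,0,0],[0,0,-0.016],-1],
  [[0,0,0],[0,0,-0.016],-1],
  [[0,0,0],[0,0,0],-1],
])

```text
t: 14.25
tool_pos: [0.5389, 0.1012, 0.0959]
tcp_rot: [1.164, 2.917, -0.002]
contact_force: [2.7, -3.5, 5.5]
gripper_width: 0.0252
grip_force: 40.1
```

```bash
python3 -c "
from h import *;st()"
```

```text
t 14.25 pos [0.5389 0.1012 0.0959] yaw 136.49 tilt [ 0.01 -0.1 ] F [ 2.7 -3.5  5.5] M [-0.75 -0.58 -0.  ] w 0.0252 g 40 q6 0.71
```

Request:
carry_out([
  [[0,0,0],[0,0,-0.02],-1],
  [[0,0,0],[0,0,-0.02],-1],
  [[0,0,0],[0,0,-0.02],-1],
  [[0,0,0],[0,0,-0.02],-1],
  [[0,0,0],[0,0,0],-1],
])

```text
t: 14.75
tool_pos: [0.5386, 0.1013, 0.0959]
tcp_rot: [1.853, 2.536, -0.002]
contact_force: [1.6, -4.0, 6.1]
gripper_width: 0.0251
grip_force: 40.2
```

```bash
python3 -c "
from h import *;st()"
```

```text
t 14.75 pos [0.5386 0.1013 0.0959] yaw 107.68 tilt [-0.02 -0.1 ] F [ 1.6 -4.   6.1] M [-0.76 -0.35 -0.09] w 0.0251 g 40 q6 1.21
```

Request:
carry_out([
  [[0,0,0],[0,0,-0.023],-1],
  [[0,0,0],[0,0,-0.023],-1],
  [[0,0,0],[0,0,-0.023],-1],
  [[0,0,0],[0,0,-0.022],-1],
  [[0,0,0],[0,0,0],-1],
])

```text
t: 15.25
tool_pos: [0.5386, 0.1015, 0.0959]
tcp_rot: [2.494, 1.91, -0.002]
contact_force: [0.0, -1.8, 6.3]
gripper_width: 0.0252
grip_force: 40.4
```

```bash
python3 -c "
from h import *;st()"
```

```text
t 15.25 pos [0.5386 0.1015 0.0959] yaw 74.89 tilt [-0.02 -0.07] F [ 0.  -1.8  6.3] M [-0.57 -0.1  -0.09] w 0.0252 g 40 q6 1.78
```

Request:
carry_out([
  [[0,0,0.005],[0,0,0],-1],
  [[0,0,0.005],[0,0,0],-1],
  [[0,0,0.005],[0,0,0],-1],
  [[0,0,0],[0,0,0],-1],
])

```text
t: 15.65
tool_pos: [0.5382, 0.1021, 0.0998]
tcp_rot: [-2.485, -1.921, 0.002]
contact_force: [-1.4, -1.4, -2.0]
gripper_width: 0.0251
grip_force: 39.5
```

```bash
python3 -c "
from h import *;st()"
```

```text
t 15.65 pos [0.5382 0.1021 0.0998] yaw 75.39 tilt [-0.07 -0.01] F [-1.4 -1.4 -2. ] M [-0.33  0.33 -0.02] w 0.0251 g 40 q6 1.77
```

Request:
carry_out([
  [[0,0,0.01],[0,0,0],-1],
  [[0,0,0.015],[0,0,0],-1],
  [[0,0,0.02],[0,0,0],-1],
  [[0,0,0.02],[0,0,0],-1],
  [[0,0,0],[0,0,0],-1],
])

```text
t: 16.15
tool_pos: [0.5397, 0.1021, 0.1212]
tcp_rot: [2.484, 1.921, 0.003]
contact_force: [-0.9, 0.6, -0.7]
gripper_width: 0.0251
grip_force: 39.5
```

```bash
python3 -c "
from h import *;st()"
```

```text
t 16.15 pos [0.5397 0.1021 0.1212] yaw 75.43 tilt [0.13 0.  ] F [-0.9  0.6 -0.7] M [-0.   -0.02 -0.02] w 0.0251 g 40 q6 1.77
```

Free: only about 0.7 N hanging, which is the cap. Lifting to 8 cm or more.

Request:
carry_out([
  [[0,0,0.05],[0,0,0],-1],
  [[0,0,0.07],[0,0,0],-1],
  [[0,0,0.06],[0,0,0],-1],
  [[0,0,0.03],[0,0,0],-1],
  [[0,0,0],[0,0,0],-1],
])

```text
t: 16.65
tool_pos: [0.5397, 0.102, 0.1844]
tcp_rot: [2.484, 1.921, 0.003]
contact_force: [0.4, -0.7, -0.6]
gripper_width: 0.0251
grip_force: 39.5
```

Request:
carry_out([
  [[0,0,0],[0,0,0],-1],
  [[0,0,0],[0,0,0],-1],
  [[0,0,0],[0,0,0],-1],
  [[0,0,0],[0,0,0],-1],
])

```text
t: 17.05
tool_pos: [0.5385, 0.102, 0.182]
tcp_rot: [-2.485, -1.921, 0.001]
contact_force: [1.1, -0.6, -0.4]
gripper_width: 0.0249
grip_force: 39.5
```

Run:
```python
from h import *;st()
p,d=imaging.snapshot("scene")
cv2.imwrite("pics/end.png",cv2.convertScaleAbs(crop(p,270,120,80,95,6),alpha=1.5))
```

```text
t 17.05 pos [0.5385 0.102  0.182 ] yaw 75.42 tilt [-0.05 -0.  ] F [ 1.1 -0.6 -0.4] M [0.03 0.05 0.03] w 0.0249 g 40 q6 1.77
```

View pics/end.png

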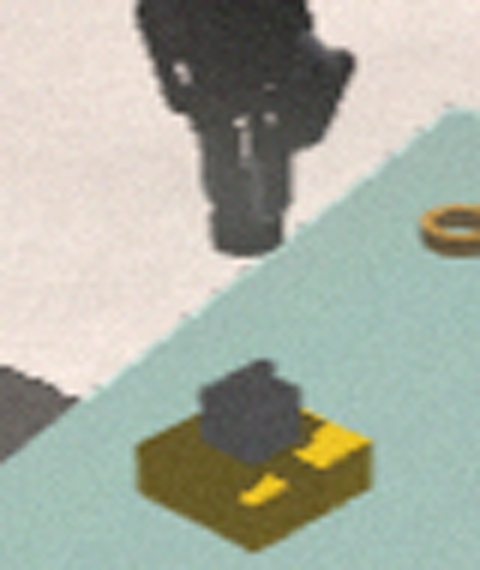

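The end picture shows the cap's skirt in the gripper at (245,235). The housing sits level on the block, its lower front corner at (252,463), the same place as before unscrewing.

```bash
python3 -c "
from bench import ctrl;print(ctrl.hand_in())"
```

```text
the job is handed in; nothing more can be done
None
```

The job is handed in: the housing stands fully down in the yellow block. The cap has a reverse thread, jamming counter-clockwise (0.63 Nm) and coming free at about 90° clockwise. It is held still in the gripper about 8.6 cm above its seat.

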